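# Raise the barrier of the drone's parking dock

## Robot

A 6-joint arm with a two-finger parallel gripper is mounted at the origin on the work surface. World frame = base frame: x ahead of the robot, y to its left, z up, the work surface at z = 0. Lengths are in m, angles in degrees, forces in N, time in s.
With the tool pointing down it reaches from about 0.3 to 0.875 m from the base axis. Payload 6.4 kg.
Tool frame: the origin (TCP) lies between the finger pads; the fingertips stand 11 mm ahead of it and the grasp point (between the pads) lies 8 mm behind it; z points along the fingers, y is the line along which they close (so a half turn about z gives the same grasp; the last joint's range is limited). The gripper opens to 85 mm and grips with 20 to 120 N. Pads are 22 mm wide; open, the fingers measure 114 mm over their backs; the gripper's body (76 mm by 85 mm) begins 54 mm behind the grasp point. The pads swing forward as they close: fully open they stand 13 mm farther back than shut.
Start: joints at [-77.08, 10.359, 92.074, -0, 77.567, -11.82], TCP at [0.241, -0.522, 0.242] pointing down, gripper open.
Joint ranges: [-171.53, 171.53], [-51.25, 118.39], [17.06, 147.69], [-65.23, 245.23], [0, 150.52], [-178.68, 178.68]. Speed limits (degrees/s): [147.25, 147.25, 172.46, 180, 180, 180].

## Interface

Orientations are given as a 3x3 rotation matrix whose columns are the frame's x, y, z axes.
In Python, from cell import monitor, eyes, order, models gives the robot as it stands. The module is installed in compiled form; this text tells all that it offers.
- The arm moves only by the tool jog_arm, never from a script. Its argument "motion" is text: rows parted by semicolons, each of 5 numbers parted by spaces: the shift along the tool's x, y, z in mm, then the turn about the tool's z in rad, then the closure, from 0 (fully open) to 1 (shut). In form: x y z spin fingers; .... A call has 1 to 20 rows; each row is the pose to reach, as a shift and turn from the pose commanded when the call began, along the tool's axes at that moment; what a row does not reach only later rows make up. A row lasts 1/12 s, in which the tool goes at most 41.7 mm and 7.16 degrees, less where a joint would pass 70% of its speed; a pose out of reach is approached as far as the arm can. A call with a gripper value outside its range is refused whole. The fingers move at their own pace and stop on an object; the grip force is fixed at half the most. Time passes only in rows, so rows that repeat a pose let the fingers close. It gives the time, the measured TCP pose, the force, the opening and the grip force at its end, in the units of the state.
- monitor.get_state(): the state, without advancing time (a new reading comes with each control period).
- eyes.capture(name): name is "side" or "top" or "wrist"; returns the picture (384x512x3 uint8, red, green, blue); there is no depth.
- eyes.get_calibration(name): a dict with "fx", "fy", "cx", "cy" (pixels), "k1" (the pictures are not rectified: a ray, as slopes to the right and down, at radius r is drawn at 1 + k1 r^2 times it, then the intrinsics apply), "R" (3x3) and "t" (3): a world point X has camera coordinates R X + t; the wrist camera has in their place "hand_eye" (4x4, takes a point from camera to tool coordinates, whose origin is the TCP and whose axes are the flange's). Camera axes: x right, y down, z forward; pixel columns grow to the right and rows downward; lengths in m; the calibration is good to about 2 mm. A picture is of the moment at which its call begins: read the wrist's pose just before it. get_calibration takes no time and is no camera call.
- order.job_done(): hands the job in; it is judged then, once.
Trained networks look in the newest picture that a camera, given by its name, has taken for a name from the list of things; names that differ only in an ending like _2 or _b are one class to them, and where a whole thing is asked for, a point or a joint stands for the part that bears it (a point fixed in the world has none). Each returns a list of dicts, best first, with "conf" (0 to 1); they miss things now and then, are a little off and sometimes report something else, mostly with a low value. They report only what shows in the picture. A call takes as long as a camera call. They do not tell look-alikes from the thing itself.
- models.look_for(camera, query): "box" ([left, top, right, bottom] in pixels, round what is visible of it).
- models.outline_of(camera, query): "pixels" (384x512 bool, what is visible of it) and "box" ([left, top, right, bottom] in pixels, round what is visible of it).
The state is a dict: "time": time; "q": joint angles; "joint_velocities": joint speeds; "joint_torque": joint torques, N m; "eef_pos": TCP position; "ee_rot": TCP orientation; "wrist_force": force on the tool from outside, world axes, zero at the start; "torque": the same for the moment, N m; "grip_width": opening from 0.0 (shut) to 1.0 (fully open); "grip_force": force on a finger pad.
Only numpy, scipy, OpenCV 4.12 (cv2) and the standard library are available. Lean on these libraries where they do the work, as an engineer would, in place of code of your own. Each camera call takes 0.05 s, during which the arm holds its last target. There are 200 camera calls.

## Task

Two parking docks stand on the table, each closed by a counterweighted barrier beam. Gently push up the beam of the dock in which the small drone is parked, with the fingers and without gripping it, past its balance point so that it stays raised by itself, then move clear. Leave the other dock's barrier down, and do not disturb the drone or the other things on the table.

Things in the scene. Friction and masses are not known exactly. Their poses are not given: they have to be found in the camera images.
- dock_a: parking dock A: fixed grey base with a 180 x 200 mm pad, top 20 mm above the table, origin on the table under its centre; x points from its open front (robot side) to its back wall, y to the left seen from the front, z up. The barrier beam crosses the open front, parallel to y at x = -110 mm; hinge at y = +115 mm, rest post (96 mm high) at y = -125 mm. The drone is parked in this one.
- dock_b: parking dock B: fixed grey base with a 180 x 200 mm pad, top 20 mm above the table, origin on the table under its centre; x points from its open front (robot side) to its back wall, y to the left seen from the front, z up. The barrier beam crosses the open front, parallel to y at x = -110 mm; hinge at y = +115 mm, rest post (96 mm high) at y = -125 mm. Only a battery pack lies in this one; otherwise the same as dock A.
- lift_a (a joint): hinge of the barrier on dock A (rad): 0 = beam lowered and level, grows as the beam swings up, stop at 1.45 (almost upright). It is a counterweighted, damped hinge: below about 0.75 the beam sinks back down by itself, above about 0.95 it goes on up by itself to the stop (in 1 to 3 s) and stays. Lifting it at the push point takes about 1 N. The fingers need not go beyond 1.0
- lift_b (a joint): hinge of the barrier on dock B (rad): 0 = beam lowered and level, grows as the beam swings up, stop at 1.45 (almost upright). It is a counterweighted, damped hinge: below about 0.75 the beam sinks back down by itself, above about 0.95 it goes on up by itself to the stop (in 1 to 3 s) and stays. Lifting it at the push point takes about 1 N. The fingers need not go beyond 1.0
- gate_a_hinge (a point): point on the hinge axis of the barrier of dock A, on the beam's centre line, 105 mm above the table. Beam down: it runs level from here along the dock's -y, underside 97 mm above the table. Two hinge cheeks stand 17 to 23 mm either side (dock x), up to 118 mm above the table
- gate_b_hinge (a point): point on the hinge axis of the barrier of dock B, on the beam's centre line, 105 mm above the table. Beam down: it runs level from here along the dock's -y, underside 97 mm above the table. Two hinge cheeks stand 17 to 23 mm either side (dock x), up to 118 mm above the table
- gate_a_push (a point): point on the underside of the beam of dock A, 185 mm from the hinge, 45 mm short of the rest post along the beam; it moves with the beam. Free space below it down to the foot rail (12 mm high, 70 mm wide)
- gate_b_push (a point): point on the underside of the beam of dock B, 185 mm from the hinge, 45 mm short of the rest post along the beam; it moves with the beam. Free space below it down to the foot rail (12 mm high, 70 mm wide)
- gate_a: the swinging barrier of dock A: its beam is an aluminium bar 16 x 16 mm, 260 mm long with its rubber end; origin on the hinge axis; it runs along its own -y, z is its upper side. A steel counterweight block (28 mm wide, 36 x 52 mm) turns with it, on the short tail 18 to 54 mm along +y, its top 60 mm above the hinge
- gate_b: the swinging barrier of dock B: its beam is an aluminium bar 16 x 16 mm, 260 mm long with its rubber end; origin on the hinge axis; it runs along its own -y, z is its upper side. A steel counterweight block (28 mm wide, 36 x 52 mm) turns with it, on the short tail 18 to 54 mm along +y, its top 60 mm above the hinge
- drone: white palm-size quadcopter, 0.2 kg, about 140 x 105 mm, 32 mm high, standing loose on dock A's pad; origin under its centre. Nearest part at least 28 mm behind the beam and lower than 55 mm above the table
- battery: black battery pack 72 x 36 x 26 mm high, lying loose on dock B's pad; origin under its centre
- screwdriver: screwdriver 120 mm long, lying loose on the table between the backs of the docks
Mind the look-alikes: they are no part of the job. Of the things shaped like the drone, the white one is meant.

How it is judged:
By the outcome, as a careful person would: the job done as asked, in the order asked, and still so for the second after the job is handed in, with the robot touching nothing.
It also fails if it takes over 38 s, if anything falls off the work surface, if the arm or the gripper's body presses on something with over 40 N, if the wrist force passes 120 N, or if a joint passes its speed limit or range.

## Working session

There is one attempt and no reset: what is moved stays moved. The work goes in short steps, Python scripts to look and compute and a tool call to move; the robot and the scene stay as the last step left them, time stands still between calls to the robot, and variables do not carry over. Pictures are saved under pics/ and viewed, at most 10 in all, crops included, and the job is handed in when it is done.

Besides the shell and the picture viewer there is one more tool, called by a JSON object that holds its "api" and its "payload". jog_arm: Moves the arm, as the interface text tells. Its arguments: {"type":"object","properties":{"motion":{"type":"string"}},"required":["motion"]}

```bash
mkdir -p pics; python3 - <<'E'
from cell import monitor, eyes, models
import cv2, numpy as np
s=monitor.get_state(); print(s['time'],s['eef_pos'],np.round(s['ee_rot'],3))
for n in ('top','side'):
    im=eyes.capture(n); cv2.imwrite(f'pics/{n}1.png',im[:,:,::-1])
    c=eyes.get_calibration(n); print(n,{k:np.round(v,4).tolist() for k,v in c.items()})
    for q in ('drone','gate_a','dock_a','battery'):
        print(q,[(np.round(d['box']).tolist(),round(d['conf'],2)) for d in models.look_for(n,q)])
E
```

```text
0.0 [ 0.24054597 -0.52168812  0.2413765 ] [[ 0.908  0.419 -0.   ]
 [ 0.419 -0.908  0.002]
 [ 0.    -0.002 -1.   ]]
top {'fx': 498.0758, 'fy': 498.0758, 'cx': 253.6014, 'cy': 191.2108, 'k1': -0.16, 'R': [[0.0183, -0.9998, -0.009], [-0.9823, -0.0163, -0.1868], [0.1866, 0.0123, -0.9824]], 't': [-0.1013, 0.5274, 1.4066]}
drone [([273.0, 132.0, 309.0, 177.0], 0.83), ([314.0, 237.0, 359.0, 288.0], 0.64), ([216.0, 224.0, 261.0, 271.0], 0.56)]
gate_a [([84.0, 163.0, 203.0, 179.0], 0.7), ([233.0, 175.0, 345.0, 195.0], 0.68)]
dock_a [([232.0, 121.0, 346.0, 206.0], 0.61), ([85.0, 103.0, 205.0, 196.0], 0.6)]
battery []
side {'fx': 443.7412, 'fy': 443.7412, 'cx': 249.5287, 'cy': 184.7715, 'k1': -0.0183, 'R': [[0.9782, -0.207, -0.0146], [-0.1651, -0.7338, -0.659], [0.1257, 0.647, -0.752]], 't': [-0.5546, 0.0965, 1.602]}
drone [([178.0, 187.0, 220.0, 217.0], 0.75), ([266.0, 200.0, 307.0, 229.0], 0.7), ([174.0, 250.0, 224.0, 296.0], 0.66), ([242.0, 160.0, 261.0, 250.0], 0.6), ([178.0, 315.0, 222.0, 365.0], 0.57)]
gate_a [([241.0, 164.0, 264.0, 252.0], 0.81), ([227.0, 94.0, 254.0, 152.0], 0.57)]
dock_a [([237.0, 166.0, 321.0, 270.0], 0.97), ([237.0, 163.0, 264.0, 250.0], 0.74), ([225.0, 89.0, 297.0, 173.0], 0.65), ([283.0, 169.0, 302.0, 180.0], 0.54)]
battery [([235.0, 164.0, 265.0, 249.0], 0.7), ([269.0, 127.0, 281.0, 140.0], 0.68), ([226.0, 94.0, 255.0, 151.0], 0.59)]
```

View pics/top1.png

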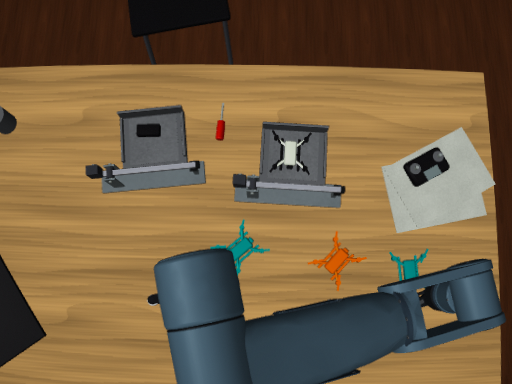

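View pics/side1.png

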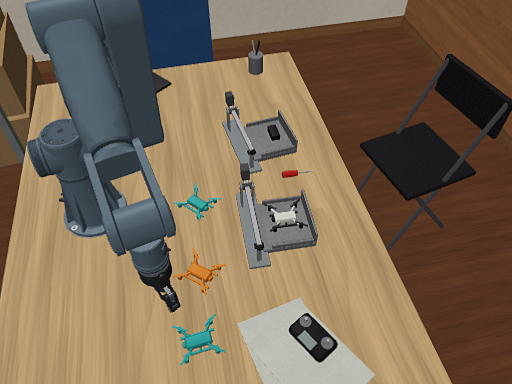

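The white drone is at top (290,152), in the right-hand dock. Its look-alikes are teal (240,247), orange (338,260) and teal (408,267). The black battery is at (148,130), in the other dock. I'll check this in a close crop.

```bash
python3 - <<'E'
import cv2, numpy as np
a=cv2.imread('pics/top1.png')[115:215,225:355]; b=cv2.imread('pics/side1.png')[155:275,225:325]
A=cv2.resize(a,None,fx=6,fy=6,interpolation=cv2.INTER_CUBIC)
cv2.imwrite('pics/topc.png',A)
cv2.imwrite('pics/sidec.png',cv2.resize(b,None,fx=5,fy=5,interpolation=cv2.INTER_CUBIC))
E
```

```text
(no output)
```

View pics/topc.png

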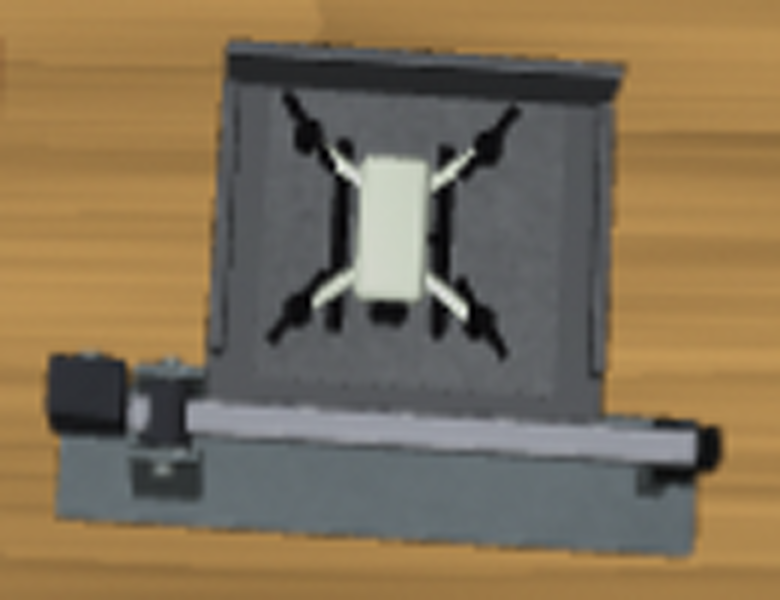

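View pics/sidec.png

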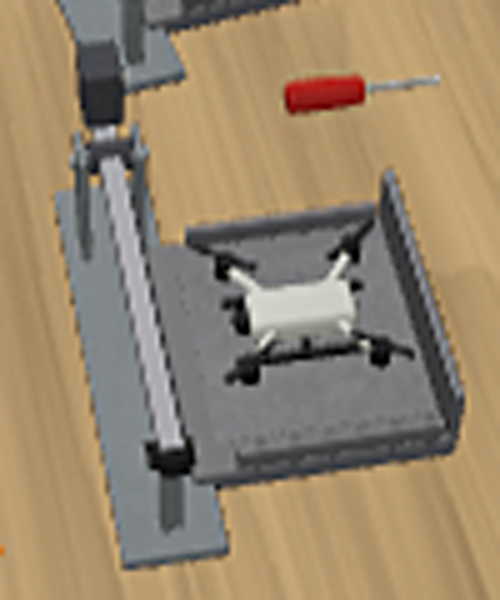

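The crop confirms the white drone in the right-hand dock. Its beam runs from the hinge, at crop (165,412), to the tip at (718,449). Now I'll locate the beam.

```bash
cat > h.py <<'E'
import numpy as np, cv2
from cell import eyes
def ray(n,px):
    c=eyes.get_calibration(n); K=np.array([[c['fx'],0,c['cx']],[0,c['fy'],c['cy']],[0,0,1]])
    p=cv2.undistortPoints(np.array([[px]],float),K,np.array([c['k1'],0,0,0.]))[0,0]
    R=np.array(c['R']); t=np.array(c['t']); return -R.T@t, R.T@np.array([p[0],p[1],1])
def at(n,px,z):
    o,d=ray(n,px); return o+d*(z-o[2])/d[2]
E
python3 - <<'E'
from h import *
T=lambda u,v:((u+.5)/6-.5+225,(v+.5)/6-.5+115)
S=lambda u,v:((u+.5)/5-.5+225,(v+.5)/5-.5+155)
P={}
for k,(n,px,z) in dict(t_start=('top',T(190,416),.113),t_barend=('top',T(697,447),.113),t_tip=('top',T(720,449),.113),t_hinge=('top',T(165,411),.122),
 t_fl=('top',T(58,518),.012),t_fr=('top',T(692,556),.012),t_padL=('top',T(208,395),.02),t_padR=('top',T(603,416),.02),
 s_hinge=('side',S(108,150),.113),s_barend=('side',S(172,440),.113),s_fl=('side',S(125,567),.0),s_fr=('side',S(228,552),.0)).items():
    P[k]=at(n,px,z); print(k,P[k].round(4))
d=P['t_barend']-P['t_start']; print('ang',np.degrees(np.arctan2(d[1],d[0])), 'rail',np.degrees(np.arctan2(*(P['t_fr']-P['t_fl'])[[1,0]])))
print('len',np.linalg.norm(P['t_tip']-P['t_hinge']))
E
```

```text
t_start [ 0.5379 -0.0999  0.113 ]
t_barend [ 0.5271 -0.3371  0.113 ]
t_tip [ 0.5263 -0.348   0.113 ]
t_hinge [ 0.5382 -0.0883  0.122 ]
t_fl [ 0.5057 -0.0343  0.012 ]
t_fr [ 0.4916 -0.3507  0.012 ]
t_padL [ 0.5678 -0.108   0.02  ]
t_padR [ 0.5604 -0.3055  0.02  ]
s_hinge [ 0.5379 -0.0902  0.113 ]
s_barend [ 0.5283 -0.332   0.113 ]
s_fl [ 0.4936 -0.3477  0.    ]
s_fr [ 0.5615 -0.3512 -0.    ]
ang -92.6031156213044 rail -92.5422416584629
len 0.2600481724508397
```

The dock A geometry agrees in both views. The hinge is at (0.538,-0.088), the beam heading is -92.6°, and the tip is 260 mm out at (0.5265,-0.348).

The jog keeps the tool pointing down, so the fingers can't hook under the beam. Instead I'll bring the shut fingers against the rubber end, use light contact and friction to start the lift, then push it up and inward along its arc.

{"api": "jog_arm", "payload": {"motion": "30 0 0 -0.11 1; 62 0 0 -0.22 1; 94 -1 0 -0.33 1; 126 -1 0 -0.44 1; 158 -1 0 -0.55 1; 190 -2 0 -0.66 1; 222 -2 0 -0.77 1; 254 -2 0 -0.88 1; 286 -3 0 -0.99 1; 314 -3 0 -1.093 1; 314 -3 0 -1.093 1; 314 -3 40 -1.093 1; 314 -3 80 -1.093 1; 314 -3 110 -1.093 1; 314 -3 130 -1.093 1; 314 -3 145 -1.093 1; 314 -3 145 -1.093 1; 314 -3 145 -1.093 1"}}

```text
time: 2.0
eef_pos: [0.5238, -0.3879, 0.0965]
ee_rot: [[0.047, 0.999, -0.002], [0.999, -0.047, 0.001], [0.001, -0.002, -1.0]]
wrist_force: [0.2, -0.1, 0.4]
grip_width: -0.003
grip_force: 0.0
```

```bash
python3 - <<'E'
from cell import monitor, eyes
import cv2, numpy as np
s=monitor.get_state(); print(s['time'],s['eef_pos'],np.round(s['ee_rot'],3),s['wrist_force'])
a=eyes.capture('side'); b=eyes.capture('wrist'); 
A=cv2.resize(a[150:300,200:330],None,fx=3.5,fy=3.5,interpolation=cv2.INTER_CUBIC); B=cv2.resize(b,(340,255))
o=np.zeros((525,800,3),np.uint8); o[:,:455]=A; o[:255,460:]=B; cv2.imwrite('pics/c2.png',o[:,:,::-1])
E
```

```text
2.0 [ 0.52381154 -0.38791394  0.09653079] [[ 0.047  0.999 -0.002]
 [ 0.999 -0.047  0.001]
 [ 0.001 -0.002 -1.   ]] [ 0.16836021 -0.09950113  0.42928088]
```

View pics/c2.png

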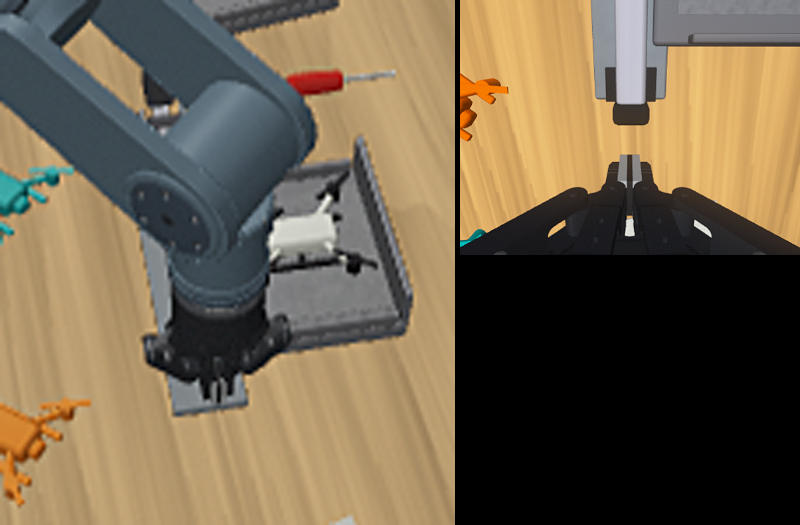

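The fingers line up with the beam end, which is about 29 mm ahead along tool +x. Creeping in.

{"api": "jog_arm", "payload": {"motion": "12 0 0 0 1; 20 0 0 0 1; 24 0 0 0 1; 25 0 0 0 1; 26 0 0 0 1; 26 0 0 0 1; 26 0 0 0 1"}}

```text
time: 2.68
eef_pos: [0.5259, -0.3623, 0.0975]
ee_rot: [[0.046, 0.999, 0.0], [0.999, -0.046, -0.0], [-0.0, 0.0, -1.0]]
wrist_force: [-0.5, -0.2, 1.0]
grip_width: 0.002
grip_force: 0.0
```

{"api": "jog_arm", "payload": {"motion": "1 0 0 0 1; 2 0 0 0 1; 2 0 0 0 1; 2 0 0 0 1"}}

```text
time: 3.02
eef_pos: [0.5258, -0.3615, 0.0976]
ee_rot: [[0.047, 0.999, 0.0], [0.999, -0.047, -0.002], [-0.002, 0.001, -1.0]]
wrist_force: [-0.4, -5.5, -0.6]
grip_width: -0.002
grip_force: 2.6
```

{"api": "jog_arm", "payload": {"motion": "1 0 0 0 1; 2 0 0 0 1; 2 0 0 0 1; 2 0 0 0 1"}}

```text
time: 3.35
eef_pos: [0.5259, -0.3615, 0.0983]
ee_rot: [[0.047, 0.999, 0.001], [0.999, -0.047, -0.005], [-0.005, 0.001, -1.0]]
wrist_force: [-2.1, -10.5, 0.1]
grip_width: -0.005
grip_force: 5.4
```

{"api": "jog_arm", "payload": {"motion": "1 0 0 0 1; 1 0 0 0 1; 1 0 0 0 1"}}

```text
time: 3.6
eef_pos: [0.5259, -0.3615, 0.0986]
ee_rot: [[0.047, 0.999, 0.001], [0.999, -0.047, -0.007], [-0.007, 0.002, -1.0]]
wrist_force: [-2.5, -13.8, -0.0]
grip_width: -0.004
grip_force: 6.8
```

Contact stiffness is about 3 N/mm. I'll ease off a little and start moving up the arc.

{"api": "jog_arm", "payload": {"motion": "-1 0 -1 0 1; -1 0 -4 0 1; -1 0 -8 0 1; -1 0 -12 0 1; -1 0 -16 0 1; -1 0 -20 0 1; -0.5 0 -25 0 1; -0.5 0 -25 0 1"}}

```text
time: 4.27
eef_pos: [0.526, -0.3608, 0.1242]
ee_rot: [[0.047, 0.999, 0.001], [0.999, -0.047, -0.005], [-0.005, 0.001, -1.0]]
wrist_force: [-2.2, -10.5, -0.1]
grip_width: 0.0
grip_force: 4.9
```

```bash
python3 - <<'E'
from cell import eyes
import cv2, numpy as np
a=eyes.capture('side'); b=eyes.capture('wrist'); 
A=cv2.resize(a[150:300,200:330],None,fx=3.5,fy=3.5,interpolation=cv2.INTER_CUBIC); B=cv2.resize(b,(340,255))
o=np.zeros((525,800,3),np.uint8); o[:,:455]=A; o[:255,460:]=B; cv2.imwrite('pics/c3.png',o[:,:,::-1])
E
```

```text
(no output)
```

View pics/c3.png

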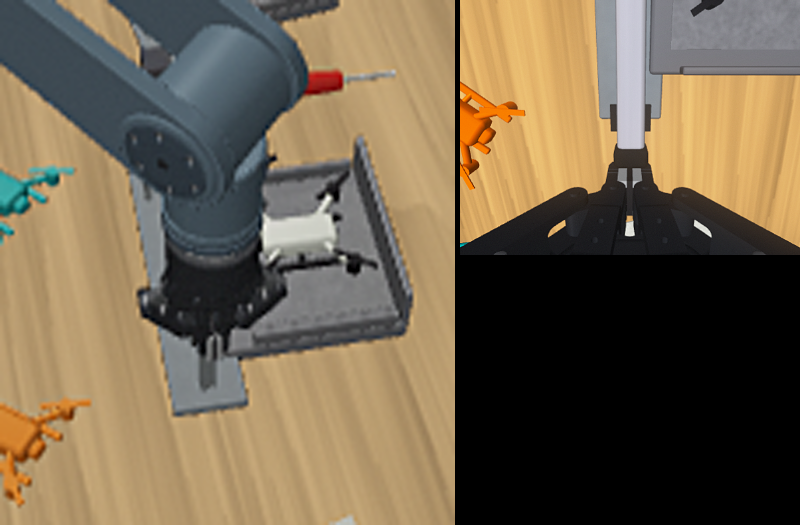

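The beam is lifting: its tip now shows above the post. Continuing along the arc.

{"api": "jog_arm", "payload": {"motion": "0.5 0 -5 0 1; 1 0 -10 0 1; 1.5 0 -15 0 1; 2 0 -20 0 1; 2.5 0 -25 0 1; 3.5 0 -30 0 1; 4.5 0 -35 0 1; 5.5 0 -40 0 1; 6.5 0 -44 0 1; 8 0 -49 0 1; 8 0 -49 0 1"}}

```text
time: 5.28
eef_pos: [0.5264, -0.3526, 0.1736]
ee_rot: [[0.047, 0.999, 0.001], [0.999, -0.047, -0.006], [-0.006, 0.002, -1.0]]
wrist_force: [-2.5, -9.8, 2.0]
grip_width: -0.0
grip_force: 4.6
```

{"api": "jog_arm", "payload": {"motion": "1.5 0 -5 0 1; 3 0 -10 0 1; 4.5 0 -15 0 1; 6 0 -20 0 1; 8 0 -25 0 1; 10 0 -30 0 1; 12 0 -35 0 1; 14.5 0 -40 0 1; 17 0 -45 0 1; 19 0 -49 0 1; 19 0 -49 0 1"}}

```text
time: 6.2
eef_pos: [0.5273, -0.3337, 0.2231]
ee_rot: [[0.047, 0.999, 0.002], [0.999, -0.047, -0.007], [-0.007, 0.002, -1.0]]
wrist_force: [-3.5, -9.7, 5.4]
grip_width: 0.003
grip_force: 4.9
```

{"api": "jog_arm", "payload": {"motion": "2.5 0 -4.5 0 1; 5 0 -9 0 1; 7.5 0 -13 0 1; 10 0 -18 0 1; 13 0 -22 0 1; 16 0 -26 0 1; 19 0 -31 0 1; 22 0 -35 0 1; 25 0 -39 0 1; 28 0 -43 0 1; 28 0 -43 0 1"}}

```text
time: 7.12
eef_pos: [0.5291, -0.3044, 0.2661]
ee_rot: [[0.047, 0.999, 0.003], [0.999, -0.047, -0.004], [-0.004, 0.003, -1.0]]
wrist_force: [0.3, -2.9, 3.0]
grip_width: -0.001
grip_force: 1.6
```

{"api": "jog_arm", "payload": {"motion": "3.5 0 -4 0 1; 7 0 -8 0 1; 10.5 0 -12 0 1; 14 0 -16 0 1; 17.5 0 -20 0 1; 21 0 -24 0 1; 25 0 -28 0 1; 29 0 -32 0 1; 33 0 -35 0 1; 37 0 -38 0 1; 41 0 -41 0 1; 45 0 -44 0 1; 49 0 -47 0 1; 53 0 -50 0 1; 57 0 -53 0 1; 57 0 -53 0 1"}}

```text
time: 8.45
eef_pos: [0.5315, -0.2451, 0.3172]
ee_rot: [[0.045, 0.999, 0.001], [0.999, -0.045, -0.0], [-0.0, 0.001, -1.0]]
wrist_force: [-0.5, 0.4, 0.5]
grip_width: 0.002
grip_force: 0.0
```

```bash
python3 - <<'E'
from cell import eyes
import cv2, numpy as np
a=eyes.capture('side'); b=eyes.capture('wrist'); 
A=cv2.resize(a[120:270,200:330],None,fx=3.5,fy=3.5,interpolation=cv2.INTER_CUBIC); B=cv2.resize(b,(340,255))
o=np.zeros((525,800,3),np.uint8); o[:,:455]=A; o[:255,460:]=B; cv2.imwrite('pics/c4.png',o[:,:,::-1])
E
```

```text
(no output)
```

View pics/c4.png

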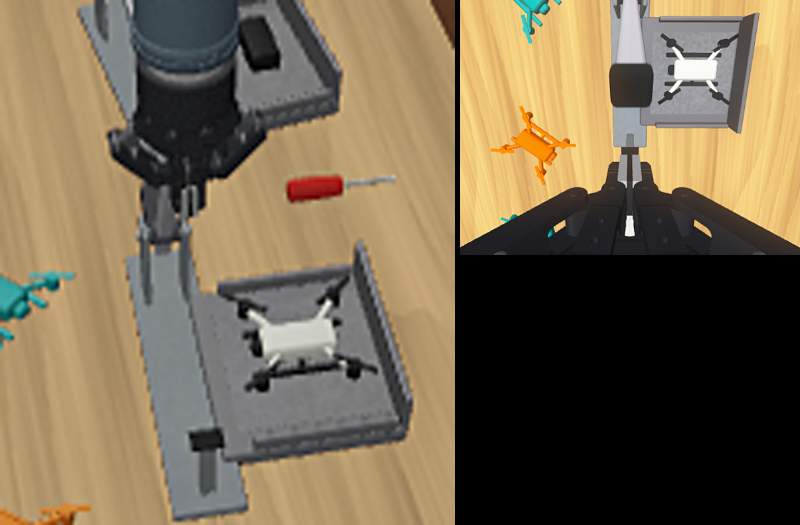

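The beam has gone past its balance point and left the fingers. Now backing off.

{"api": "jog_arm", "payload": {"motion": "-10 0 0 0 1; -30 0 0 0 1; -60 0 0 0 1; -90 0 0 0 1; -120 0 0 0 1; -150 0 0 0 1; -180 0 0 0 1; -200 0 0 0 1; -200 0 0 0 1; -200 0 0 0 1; -200 0 0 0 1; -200 0 0 0 1; -200 0 0 0 1; -200 0 0 0 1; -200 0 0 0 1; -200 0 0 0 1; -200 0 0 0 1; -200 0 0 0 1; -200 0 0 0 1; -200 0 0 0 1"}}

```text
time: 10.22
eef_pos: [0.5219, -0.4455, 0.3163]
ee_rot: [[0.046, 0.999, -0.0], [0.999, -0.046, 0.0], [0.0, -0.0, -1.0]]
wrist_force: [-0.0, -0.7, 0.4]
grip_width: 0.001
grip_force: 0.0
```

```bash
python3 - <<'E'
from cell import eyes
import cv2
cv2.imwrite('pics/end.png',eyes.capture('side')[:,:,::-1])
E
```

```text
(no output)
```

View pics/end.png

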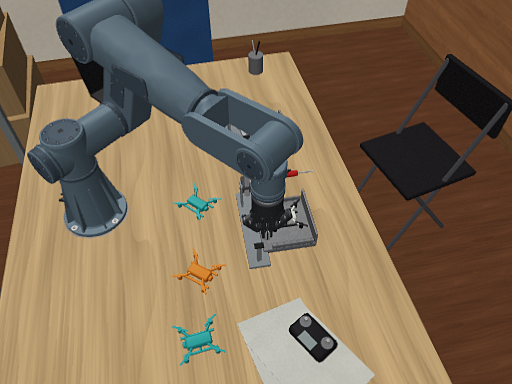

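The arm hides the gate in this view, so I'll pull further back and look again.

{"api": "jog_arm", "payload": {"motion": "-20 -20 0 0 1; -40 -50 0 0 1; -60 -80 0 0 1; -80 -110 0 0 1; -90 -140 0 0 1; -100 -170 0 0 1; -100 -200 0 0 1; -100 -200 0 0 1; -100 -200 0 0 1; -100 -200 0 0 1; -100 -200 0 0 1; -100 -200 0 0 1"}}

```text
time: 11.27
eef_pos: [0.3188, -0.5359, 0.3162]
ee_rot: [[0.044, 0.999, 0.0], [0.999, -0.044, 0.0], [0.0, 0.0, -1.0]]
wrist_force: [-0.2, 0.8, 0.3]
grip_width: -0.0
grip_force: 0.0
```

```bash
python3 - <<'E'
from cell import eyes,monitor
import cv2, numpy as np
a=eyes.capture('side')[80:280,170:330]; b=eyes.capture('top')[90:300,70:370]
o=np.zeros((480,800,3),np.uint8); o[:400,:320]=cv2.resize(a,(320,400)); o[:336,320:]=cv2.resize(b,(480,336))
cv2.imwrite('pics/end2.png',o[:,:,::-1]); s=monitor.get_state(); print(s['time'],s['wrist_force'])
E
```

```text
11.3667 [-0.29621712  0.97603741  0.50338924]
```

View pics/end2.png

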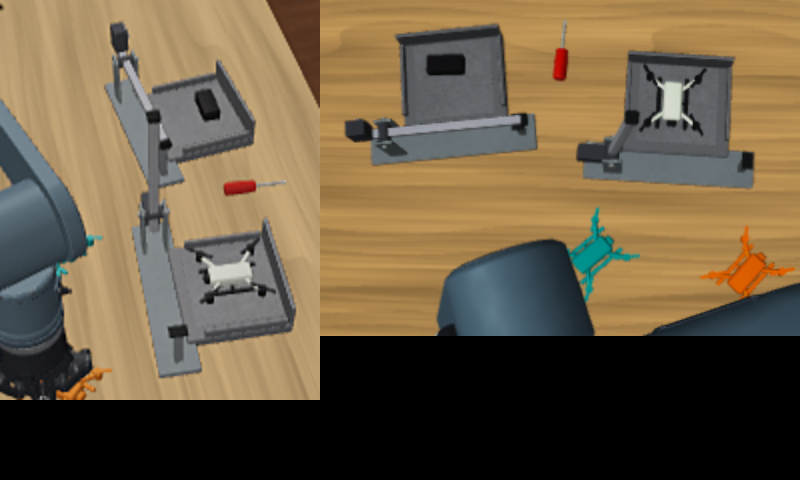

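Dock A's beam is upright, dock B's is down, the drone, battery and screwdriver show no visible change, and the arm is clear.

```bash
python3 -c "
from cell import order
print(order.job_done())"
```

```text
the job is handed in; nothing more can be done
None
```

Dock A's barrier was pushed up past its balance point with the shut fingers and stays raised; I pushed at its rubber end, not the marked push point, because the tool could only point down. Dock B's barrier is still down, the drone and other things look undisturbed, and the job was handed in at about 11 s with the arm clear.

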